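# Wedge a rocking lamp supply steady

## Robot

A 6-joint arm with a two-finger parallel gripper is mounted at the origin on a cart in front of the work surface, level with it; the furniture and walls round the work are solid. World frame = base frame: x ahead of the robot, y to its left, z up, the work surface at z = 0. Lengths are in m, angles in degrees, forces in N, time in s.
With the tool pointing down it reaches from about 0.4 to 0.825 m from the base axis. Payload 7 kg.
Tool frame: the origin (TCP) lies between the finger pads; the fingertips stand 19 mm ahead of it and the grasp point (between the pads) is the TCP; z points along the fingers, y is the line along which they close (so a half turn about z gives the same grasp; the last joint's range is limited). The gripper opens to 88 mm and grips with 3 to 60 N. Pads are 19 mm wide; open, the fingers measure 130 mm over their backs; the gripper's body (78 mm by 193 mm) begins 47 mm behind the grasp point.
Start: joints at [-54.941, 20.546, 0.682, 0, -70.136, -16.507], TCP at [0.215, -0.64, 0.246] pointing down, gripper open.
Joint ranges: [-176.03, 176.03], [-82.01, 121.73], [-58.28, 71.71], [-173.87, 95.51], [-174.79, -0.11], [-173.66, 173.66]. Speed limits (degrees/s): [136.94, 136.94, 172.46, 180, 180, 180].

## Interface

Orientations are given as [roll, pitch, yaw] about the fixed x, y, z axes, in that order (R = Rz(yaw) Ry(pitch) Rx(roll)).
In Python, from plant import get_obs, snapshot, close_job, spot_in, spot_point gives the robot as it stands.
- The arm moves only by the tool play_rows, never from a script. Its argument "plan" is a list of rows, each a list of 6 numbers: the shift along the tool's x, y, z in cm, then the turn, a rotation vector about the tool's x, y, z in degrees. A call has 1 to 20 rows; each row shifts and turns the commanded pose from where the row before left it, along the tool's axes as they then stand; what a row does not reach is not made up. A row lasts 1/12 s, in which the tool goes at most 41.7 mm and 7.16 degrees, less where a joint would pass 70% of its speed; a pose out of reach is approached as far as the arm can. A call is refused whole if a number of a shift passes 4.17 or a number of a turn 7.16, either way. A call with a gripper value outside its range is refused whole. "grip" is the finger opening in cm, from 0 to 8.76, set as the call begins (left out, the last holds). The fingers move at their own pace and stop on an object; the grip force is fixed at half the most. Time passes only in rows, so rows that do not move let the fingers close. It gives the time, the measured TCP pose, the force, the opening and the grip force at its end, in the units of the state.
- get_obs(): the state, without advancing time (a new reading comes with each control period).
- snapshot(name): name is "scene" or "side" or "wrist"; returns a dict with "frame" (384x512x3 uint8, red, green, blue), "fx", "fy", "cx", "cy" (pixels), "k1" (the pictures are not rectified: a ray, as slopes to the right and down, at radius r is drawn at 1 + k1 r^2 times it, then the intrinsics apply), "position" and "attitude" of the camera in the world. Camera axes: x right, y down, z forward; pixel columns grow to the right and rows downward; lengths in m; the calibration is good to about 2 mm. A picture is of the moment at which its call begins. There is no depth.
- close_job(): hands the job in; it is judged then, once.
Trained networks look in the newest picture that a camera, given by its name, has taken for a name from the list of things; names that differ only in an ending like _2 or _b are one class to them, and where a whole thing is asked for, a point or a joint stands for the part that bears it (a point fixed in the world has none). Each returns a list of dicts, best first, with "score" (0 to 1); they miss things now and then, are a little off and sometimes report something else, mostly with a low value. They report only what shows in the picture. A call takes as long as a camera call.
- spot_in(camera, thing): "position" ([x, y, z] in m, in world coordinates, good to about 4 mm: the middle of the surface that is visible of it).
- spot_point(camera, thing): "position" ([x, y, z] in m, in world coordinates, good to about 4 mm: a listed point, or the origin of a listed thing).
The state is a dict: "clock": time; "joint_pos": joint angles; "qvel": joint speeds; "tau": joint torques, N m; "tool_pos": TCP position; "orientation": TCP orientation; "force": force on the tool from outside, world axes, zero at the start; "moment": the same for the moment, N m; "opening": finger opening in m; "gripper_force": force on a finger pad.
Only numpy, scipy, OpenCV 4.12 (cv2) and the standard library are available. Lean on these libraries where they do the work, as an engineer would, in place of code of your own. Each camera call takes 0.05 s, during which the arm holds its last target. There are 200 camera calls.

## Task

The lamp supply box on the worktop rocks because its front right foot is too short. With the fingertips only, push the wooden wedge under that foot, just far enough that the box sits level and no longer gives when you press on the round pad above that foot; the wedge must not be pinched or lifted, nor the box shoved out of its place or jacked up by the wedge, and the small things beside it stay where they are. Finish while still pressing firmly down on that pad, with the box steady under your fingers.

Things in the scene. Friction and masses are not known exactly. Their poses are not given: they have to be found in the camera images.
- supply: white box, about 1.4 kg, 180 (x) x 220 (y) mm, flat underside 20 mm, top 48 mm up, on four round feet 22 mm wide at x +-72, y +-92 mm. Origin: middle of its footprint, on the worktop. Its -x front (aluminium panel, knob) faces the robot, y to the robot's left. It stands level on three feet; about 1 N on the pad over the short foot tips it till that foot lands; a firm press is 5 to 10 N
- foot_axis (a point): point on the worktop straight below the centre of the short foot (front right: -x, -y of the box). Its flat sole, 22 mm wide, hangs 4.5 to 11 mm above this point; how much is not known beforehand and stays the same in a run
- press_pad (a point): centre of the top of the round rubber pad (32 mm across, 3 mm high) on top of the box straight above the short foot; 51 mm above the worktop when the box is level. As the box rocks, the pad also shifts sideways up to 5 mm. The place to press
- wedge: loose wooden wedge lying flat, 140 mm long (y), 60 mm wide (x), 0.12 kg, right of the short foot. Its top slopes evenly from 2 mm at the thin edge (+y end, pointing at the foot) to 16 mm at the thick end, 1 mm per 10 mm. On the thick end stands a lip 60 mm wide, 10 mm thick, its top 28 mm above the worktop. Origin: centre of the underside
- wedge_lip (a point): centre of the outer face of the wedge's lip (70 mm from the wedge's middle), 14 mm above the worktop: the place to push, towards the wedge's +y
- wedge_edge (a point): middle of the wedge's thin edge, on its underside
- oil_bottle: small brown bottle with a black cap, 32 mm across, 72 mm high, loose bystander; origin under its centre
- objective_case: round case with black top and clear lower part, 41 mm across, 58 mm high, loose bystander; origin under its centre
- filter_cube: black filter cube, 45x34x43 mm, loose bystander; origin under its centre

How it is judged (in metres and radians):
On the way:
1. the wedge's thin end is under the short foot (x of foot_axis in the frame of wedge between -0.026 and 0.026 m and y of foot_axis in the frame of wedge between -0.05 and 0.07 m), for 0.2 s.
At the end, for the whole second after the job is handed in: the wedge lies under the short foot (its centre over the wedge) and carries 2 N or more of the box; the fingers press within 35 mm of the pad's centre with at least 4 N and the box stays level to 0.012 rad (1.3 mm at the foot), within 20 mm of its first place, nothing moving (all of step 1 and contact force between the fingers and supply above 4 N and horizontal distance between the grasp point and press_pad below 0.035 m and angle between supply's own z axis and vertical below 0.012 rad and contact force between wedge and supply above 2 N and distance of supply from where it was at the start of the episode below 0.02 m and linear speed of each of supply, wedge below 0.01 m/s); the arm keeps its last pose, push and grip.
It fails at once if the wedge is lifted or tipped (height (world z) of wedge above 0.012 m or angle between wedge's own z axis and vertical above 0.15 rad).
It fails at once if the wedge is pinched or shoved harder than 30 N (contact force between the fingers and wedge above 30 N).
It fails at once if the box is shoved more than 30 mm, lifted or tipped over (distance of supply from where it was at the start of the episode above 0.03 m or angle between supply's own z axis and vertical above 0.2 rad).
It fails at once if a small thing beside the work is moved more than 20 mm (distance of any of oil_bottle, objective_case, filter_cube from where it was at the start of the episode above 0.02 m).
It also fails if it takes over 72 s, if anything falls off the work surface, if the arm or the gripper's body presses on something with over 40 N, if the wrist force passes 120 N, or if a joint passes its speed limit or range.

## Working session

There is one attempt and no reset: what is moved stays moved. The work goes in short steps, Python scripts to look and compute and a tool call to move; the robot and the scene stay as the last step left them, time stands still between calls to the robot, and variables do not carry over. Pictures are saved under pics/ and viewed, at most 10 in all, crops included, and the job is handed in when it is done.

Besides the shell and the picture viewer there is one more tool, called after "Request:" as name([rows], argument=value, ...), one row to a line, values as JSON. play_rows: Moves the arm, as the interface text tells. Its arguments: {"type":"object","properties":{"plan":{"type":"array","items":{"type":"array","items":{"type":"number"}}},"grip":{"type":"number"}},"required":["plan"]}

```bash
mkdir -p pics; cat > h.py <<'E'
import numpy as np, cv2
from scipy.spatial.transform import Rotation as R
from plant import *
def snap(c,n=None):
    s=snapshot(c)
    if n: cv2.imwrite(f'pics/{n}.png',s['frame'][:,:,::-1])
    return s
E
python3 - <<'E'
from h import *
o=get_obs(); print({k:np.round(v,3) for k,v in o.items()})
for c in('scene','side','wrist'):
    s=snap(c,c+'0'); print(c,s['position'],s['attitude'],s['fx'],s['k1'])
    for t in['supply','foot_axis','press_pad','wedge','wedge_lip','wedge_edge','oil_bottle','objective_case','filter_cube']:
        r=spot_point(c,t)
        print(t,[(np.round(x['position'],3),round(x['score'],2)) for x in r[:2]])
a=[cv2.imread(f'pics/{c}0.png') for c in('scene','side')]
cv2.imwrite('pics/a.png',cv2.resize(np.vstack(a),(400,600)) )
E
```

```text
{'clock': np.float64(0.0), 'joint_pos': array([-5.4941e+01,  2.0591e+01,  6.3500e-01, -2.2000e-02, -7.0137e+01,
       -1.6507e+01]), 'qvel': array([ 0.011, -0.001,  0.038, -0.036, -0.097,  0.006]), 'tau': array([ 1.0000e-03, -5.8272e+01,  2.9306e+01,  6.9980e+00,  7.0000e-03,
       -0.0000e+00]), 'tool_pos': array([ 0.215, -0.639,  0.245]), 'orientation': array([ 1.79904e+02, -7.00000e-03, -1.61455e+02]), 'force': array([0.199, 0.613, 0.253]), 'moment': array([ 0.033,  0.02 , -0.008]), 'gripper_force': np.float64(0.0), 'opening': np.float64(0.088)}
scene [ 0.53872474 -0.54938775  0.75357728] [-142.73447749    0.29923235   -2.28838896] 372.2621132156023 -0.0932652866226215
supply [(array([0.55 , 0.14 , 0.002]), 0.92)]
foot_axis [(array([ 0.488,  0.043, -0.   ]), 0.93)]
press_pad [(array([0.485, 0.041, 0.048]), 0.86)]
wedge [(array([ 0.497, -0.071,  0.002]), 0.86), (array([0.491, 0.037, 0.05 ]), 0.47)]
wedge_lip [(array([ 0.5  , -0.138,  0.013]), 0.62)]
wedge_edge [(array([ 0.497, -0.001, -0.003]), 0.58)]
oil_bottle [(array([ 0.663, -0.101, -0.002]), 0.62)]
objective_case [(array([ 0
[... 389 characters left out ...]
53]), 0.94)]
wedge [(array([ 0.499, -0.072,  0.   ]), 0.8), (array([0.491, 0.042, 0.001]), 0.23)]
wedge_lip [(array([ 0.502, -0.143,  0.015]), 0.85), (array([ 0.631, -0.17 , -0.   ]), 0.56)]
wedge_edge [(array([ 0.491, -0.001, -0.003]), 0.57), (array([ 0.626, -0.169, -0.002]), 0.53)]
oil_bottle [(array([ 0.663, -0.097,  0.004]), 0.56)]
objective_case [(array([ 0.627, -0.17 , -0.001]), 0.73)]
filter_cube [(array([ 0.682, -0.225,  0.   ]), 0.71)]
wrist [ 0.15229357 -0.66133138  0.38452547] [ 1.65835435e+02 -9.61936931e-02  1.08591587e+02] 343.2272370798073 -0.04907834312540622
supply []
foot_axis []
press_pad []
wedge []
wedge_lip []
wedge_edge []
oil_bottle []
objective_case []
filter_cube []
```

View pics/scene0.png

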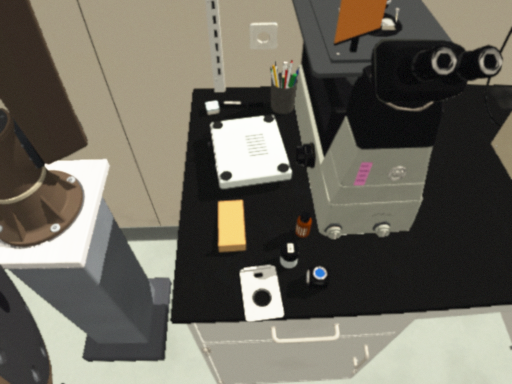

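View pics/side0.png

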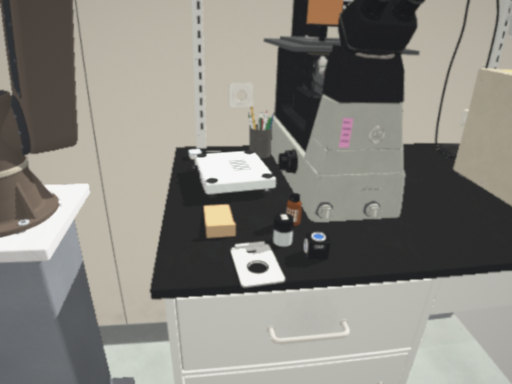

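Scene: the white box is at about (250,150), with the short-foot corner near (222,185). The wedge, at (231,226), lies almost straight in line with the foot. The bystanders are on its right at (289,255), (303,222) and (318,275). I'll move above and behind the lip, with the fingers 2 cm apart across it.

Request:
play_rows([
  [-2.58, 2.03, 0, 0, 0, 0],
  [-2.58, 2.03, 0, 0, 0, 0],
  [-2.58, 2.03, 0, 0, 0, 0],
  [-2.58, 2.03, 0, 0, 0, 0],
  [-2.58, 2.03, 0, 0, 0, 0],
  [-2.58, 2.03, 0, 0, 0, 0],
  [-2.58, 2.03, 0, 0, 0, 0],
  [-2.58, 2.03, 0, 0, 0, 0],
  [-2.58, 2.03, 0, 0, 0, 0],
  [-2.58, 2.03, 0, 0, 0, 0],
  [-2.58, 2.03, 0, 0, 0, 0],
  [-2.58, 2.03, 0, 0, 0, 0],
  [-2.58, 2.03, 0, 0, 0, 0],
  [-2.58, 2.03, 0, 0, 0, 0],
  [-2.58, 2.03, 0, 0, 0, 0],
  [-2.58, 2.03, 0, 0, 0, 0],
], grip=2.0)

```text
clock: 2.83
tool_pos: [0.5034, -0.1991, 0.2459]
orientation: [-180.0, 0.0, -161.4]
force: [0.9, -0.7, -0.1]
opening: 0.0203
gripper_force: 0.0
```

Request:
play_rows([
  [0, 0, 0, 0, 0, -6.77],
  [0, 0, 0, 0, 0, -6.77],
  [0, 0, 0, 0, 0, -6.77],
  [0, 0, 0, 0, 0, -6.77],
  [0, 0, 0, 0, 0, -6.77],
  [0, 0, 0, 0, 0, -6.77],
  [0, 0, 0, 0, 0, -6.77],
  [0, 0, 0, 0, 0, -6.77],
  [0, 0, 0, 0, 0, -6.77],
  [0, 0, 0, 0, 0, -6.77],
  [0, 0, 0, 0, 0, -6.77],
  [0, 0, 0, 0, 0, 0],
  [0, 0, 0, 0, 0, 0],
  [0, 0, 0, 0, 0, 0],
])

```text
clock: 4.0
tool_pos: [0.5027, -0.2007, 0.2456]
orientation: [-180.0, -0.0, -87.2]
force: [0.2, 0.0, -0.1]
opening: 0.0197
gripper_force: 0.0
```

```bash
python3 - <<'E'
from h import *
o=get_obs(); print({k:np.round(o[k],3) for k in('clock','tool_pos','orientation','force','opening')})
for c in('wrist','wrist','side','scene'):
    s=snap(c,c+'1')
    for t in['supply','foot_axis','press_pad','wedge','wedge_lip','wedge_edge']:
        r=spot_point(c,t)
        print(c,t,[(np.round(x['position'],3),round(x['score'],2)) for x in r[:1]])
E
```

```text
{'clock': np.float64(4.0), 'tool_pos': array([ 0.503, -0.201,  0.246]), 'orientation': array([-179.992,   -0.   ,  -87.203]), 'force': array([ 0.165,  0.044, -0.051]), 'opening': np.float64(0.02)}
wrist supply []
wrist foot_axis []
wrist press_pad []
wrist wedge [(array([ 0.497, -0.074,  0.002]), 0.96)]
wrist wedge_lip [(array([ 0.502, -0.146,  0.01 ]), 0.6)]
wrist wedge_edge [(array([ 0.495, -0.002,  0.004]), 0.86)]
wrist supply []
wrist foot_axis []
wrist press_pad [(array([ 0.504, -0.142,  0.011]), 0.28)]
wrist wedge [(array([ 0.498, -0.074,  0.003]), 0.8)]
wrist wedge_lip [(array([ 0.503, -0.144,  0.011]), 0.88)]
wrist wedge_edge [(array([ 0.491, -0.003,  0.   ]), 0.6)]
side supply [(array([ 0.546,  0.142, -0.002]), 0.62)]
side foot_axis [(array([ 0.49 ,  0.039, -0.   ]), 0.84)]
side press_pad [(array([0.492, 0.038, 0.052]), 0.9)]
side wedge [(array([ 0.497, -0.071,  0.002]), 0.96)]
side wedge_lip [(array([ 0.504, -0.142,  0.014]), 0.74)]
side wedge_edge [(array([ 0.489,  0.002, -0.006]), 0.65)]
scene supply [(array([0.55 , 0.141, 0.   ]), 0.87)]
scene foot_axis []
scene press_pad []
scene wedge [(array([ 0.498, -0.067, -0.   ]), 0.8)]
scene wedge_lip [(array([ 0.502, -0.14 ,  0.014]), 0.8)]
scene wedge_edge [(array([0.492, 0.001, 0.001]), 0.74)]
```

View pics/wrist1.png

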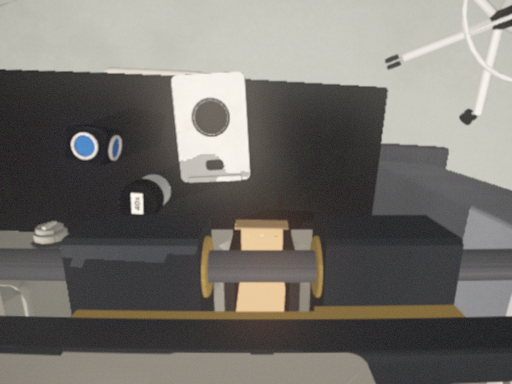

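The wrist picture shows the lip between the fingers at (260,228) and the case off to the side at (150,195). The flat plate's near edge is at about row 180. I'll move close behind the lip and go down.

Request:
play_rows([
  [-1.9, -0.15, 0, 0, 0, -0.6],
  [-1.9, -0.15, 0, 0, 0, -0.6],
  [0, 0, 2, 0, 0, 0],
  [0, 0, 2.5, 0, 0, 0],
  [0, 0, 2.5, 0, 0, 0],
  [0, 0, 2.5, 0, 0, 0],
  [0, 0, 2.5, 0, 0, 0],
  [0, 0, 2.5, 0, 0, 0],
  [0, 0, 2.5, 0, 0, 0],
  [0, 0, 2.5, 0, 0, 0],
  [0, 0, 1.5, 0, 0, 0],
  [0, 0, 0.85, 0, 0, 0],
  [0, 0, 0, 0, 0, 0],
  [0, 0, 0, 0, 0, 0],
  [0, 0, 0, 0, 0, 0],
])

```text
clock: 6.65
tool_pos: [0.5044, -0.1626, 0.0281]
orientation: [-179.9, -0.0, -85.8]
force: [-1.1, 0.3, 0.7]
opening: 0.0203
gripper_force: 0.0
```

```bash
python3 - <<'E'
from h import *
s=snap('scene','s2'); r=cv2.resize(s['frame'][110:310,150:350,::-1],(600,600),interpolation=cv2.INTER_CUBIC); cv2.imwrite('pics/s2c.png',r)
for c in ('scene','side'):
    if c=='side': snap(c)
    for t in['foot_axis','press_pad','wedge','wedge_edge']:
        print(c,t,[(np.round(x['position'],3),round(x['score'],2)) for x in spot_point(c,t)[:1]])
E
```

```text
scene foot_axis []
scene press_pad []
scene wedge []
scene wedge_edge []
side foot_axis [(array([ 0.666, -0.098,  0.005]), 0.61)]
side press_pad [(array([0.486, 0.036, 0.051]), 0.58)]
side wedge [(array([ 0.499, -0.072,  0.   ]), 0.84)]
side wedge_edge [(array([ 0.491, -0.001, -0.001]), 0.81)]
```

View pics/s2c.png

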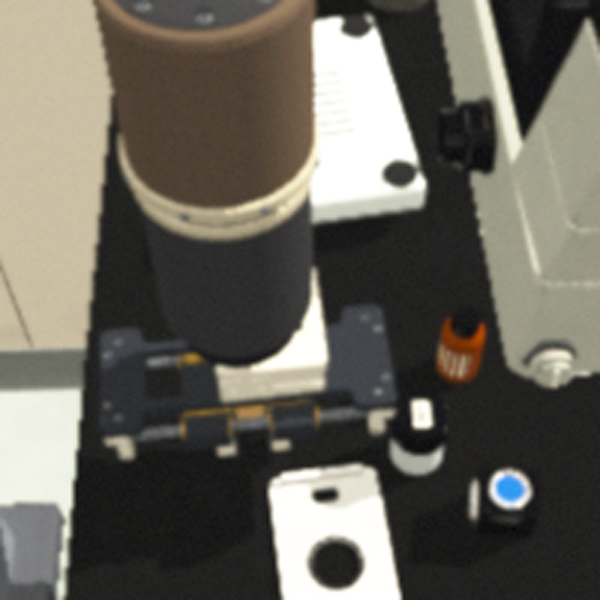

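The fingers stand just behind the lip, clear of the plate and the bottles. I'll push the free stretch now.

Request:
play_rows([
  [-0.3, 0, 0, 0, 0, 0],
  [-0.3, 0, 0, 0, 0, 0],
  [-0.4, 0, 0, 0, 0, 0],
  [-0.4, 0, 0, 0, 0, 0],
  [-0.4, 0, 0, 0, 0, 0],
  [-0.4, 0, 0, 0, 0, 0],
  [-0.4, 0, 0, 0, 0, 0],
  [-0.4, 0, 0, 0, 0, 0],
  [-0.4, 0, 0, 0, 0, 0],
  [-0.4, 0, 0, 0, 0, 0],
  [-0.4, 0, 0, 0, 0, 0],
  [-0.4, 0, 0, 0, 0, 0],
  [-0.4, 0, 0, 0, 0, 0],
  [-0.4, 0, 0, 0, 0, 0],
  [-0.3, 0, 0, 0, 0, 0],
  [0, 0, 0, 0, 0, 0],
  [0, 0, 0, 0, 0, 0],
])

```text
clock: 8.57
tool_pos: [0.4994, -0.1055, 0.0271]
orientation: [-180.0, 0.0, -85.8]
force: [0.4, -0.7, 0.0]
opening: 0.0204
gripper_force: 0.0
```

```bash
python3 - <<'E'
from h import *
s=snap('side','p3'); cv2.imwrite('pics/p3c.png',cv2.resize(s['frame'][120:270,160:340,::-1],(720,600),interpolation=cv2.INTER_CUBIC))
for t in['supply','foot_axis','press_pad','wedge','wedge_edge','wedge_lip']:
        print(t,[(np.round(x['position'],3),round(x['score'],2)) for x in spot_point('side',t)[:1]])
E
```

```text
supply [(array([ 0.548,  0.143, -0.004]), 0.76)]
foot_axis [(array([ 0.49 ,  0.04 , -0.004]), 0.63)]
press_pad [(array([0.491, 0.037, 0.052]), 0.65)]
wedge []
wedge_edge [(array([ 0.484,  0.047, -0.003]), 0.77)]
wedge_lip [(array([ 0.499, -0.093,  0.016]), 0.81)]
```

View pics/p3c.png

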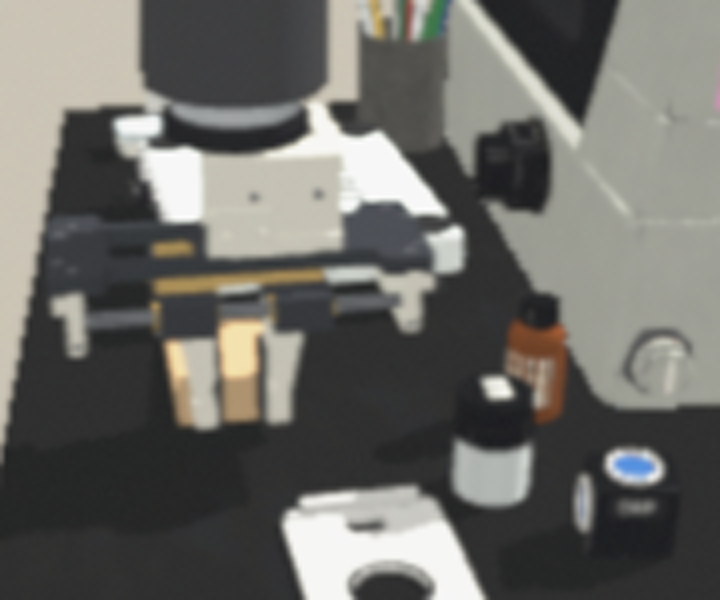

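The wedge sits squarely ahead of both fingers: the lip's left edge is at (178,400) and the fingers are at 205 and 280. I'll go on in small steps and watch the force.

Request:
play_rows([
  [-0.2, 0, 0, 0, 0, 0],
  [-0.2, 0, 0, 0, 0, 0],
  [-0.2, 0, 0, 0, 0, 0],
  [-0.2, 0, 0, 0, 0, 0],
  [-0.2, 0, 0, 0, 0, 0],
])

```text
clock: 9.33
tool_pos: [0.4985, -0.0955, 0.027]
orientation: [180.0, 0.0, -85.8]
force: [0.2, -0.6, -0.3]
opening: 0.0199
gripper_force: 0.2
```

Request:
play_rows([
  [-0.2, 0, 0, 0, 0, 0],
  [-0.2, 0, 0, 0, 0, 0],
  [-0.2, 0, 0, 0, 0, 0],
])

```text
clock: 9.58
tool_pos: [0.4981, -0.0896, 0.027]
orientation: [180.0, -0.0, -85.8]
force: [-0.2, -3.3, -1.6]
opening: 0.02
gripper_force: 1.7
```

Request:
play_rows([
  [-0.2, 0, 0, 0, 0, 0],
  [-0.2, 0, 0, 0, 0, 0],
  [-0.2, 0, 0, 0, 0, 0],
])

```text
clock: 9.83
tool_pos: [0.4971, -0.0843, 0.027]
orientation: [179.9, -0.0, -85.8]
force: [-0.1, -8.3, 1.1]
opening: 0.0202
gripper_force: 3.6
```

Request:
play_rows([
  [0, 0, 0, 0, 0, 0],
  [0, 0, 0, 0, 0, 0],
  [0, 0, 0, 0, 0, 0],
])

```text
clock: 10.08
tool_pos: [0.4971, -0.0841, 0.027]
orientation: [179.9, -0.0, -85.8]
force: [-1.5, -5.5, 1.9]
opening: 0.0201
gripper_force: 2.3
```

```bash
python3 - <<'E'
from h import *
for i in range(2):
  s=snap('side','p4')
  for t in['supply','foot_axis','press_pad','wedge','wedge_edge','wedge_lip']:
        print(t,[(np.round(x['position'],3),round(x['score'],2)) for x in spot_point('side',t)[:1]])
cv2.imwrite('pics/p4c.png',cv2.resize(s['frame'][120:270,160:340,::-1],(720,600),interpolation=cv2.INTER_CUBIC))
# box motion since first side image
a=cv2.cvtColor(cv2.imread('pics/side0.png'),6).astype(np.float32);b=cv2.cvtColor(cv2.imread('pics/p4.png'),6).astype(np.float32)
for (x0,x1,y0,y1) in [(252,280,160,196),(185,215,145,165)]:
  print(cv2.phaseCorrelate(a[y0:y1,x0:x1].copy(),b[y0:y1,x0:x1].copy()))
E
```

```text
supply [(array([ 0.548,  0.147, -0.006]), 0.64)]
foot_axis [(array([ 0.485,  0.046, -0.002]), 0.87)]
press_pad [(array([0.486, 0.043, 0.052]), 0.94)]
wedge [(array([ 0.492, -0.004,  0.   ]), 0.63)]
wedge_edge [(array([ 0.48 ,  0.068, -0.003]), 0.61)]
wedge_lip [(array([ 0.495, -0.074,  0.01 ]), 0.54)]
supply [(array([ 0.55 ,  0.147, -0.005]), 0.78)]
foot_axis [(array([ 0.489,  0.044, -0.001]), 0.72)]
press_pad [(array([0.488, 0.044, 0.054]), 0.67)]
wedge [(array([ 0.492, -0.006, -0.001]), 0.53)]
wedge_edge [(array([ 0.48 ,  0.069, -0.004]), 0.74)]
wedge_lip [(array([ 0.495, -0.073,  0.015]), 0.82)]
((0.28969533650488266, -0.47409921016072687), 0.7300345359025178)
((0.016778059472242646, -0.24802498768455195), 0.9127834598223369)
```

View pics/p4c.png

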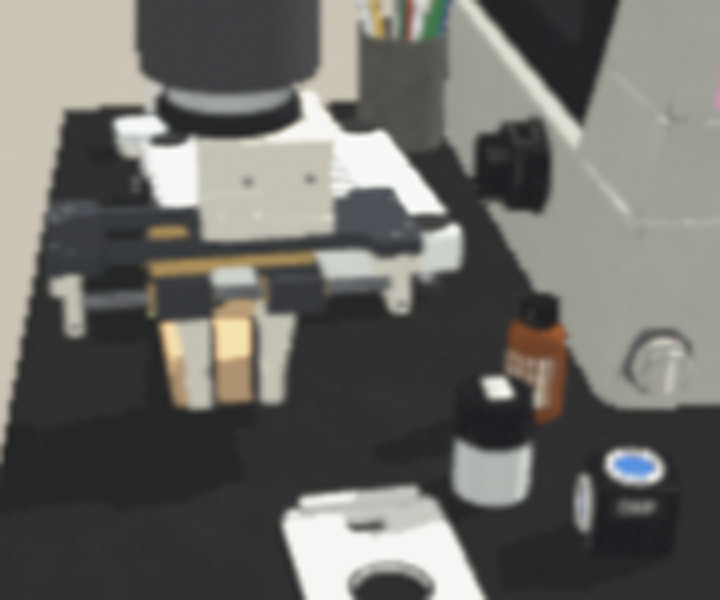

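The wedge is under the foot and carrying it: the force has built up, and the thin edge is about 26 mm past the foot's centre. The box has moved only 3 mm or so. Next I'll back off, rise, close the fingers and go over the pad.

Request:
play_rows([
  [0.3, 0, 0, 0, 0, 0],
  [0.7, 0, 0, 0, 0, 0],
  [0, 0, -2, 0, 0, 0],
  [0, 0, -3, 0, 0, 0],
  [0, 0, -3, 0, 0, 0],
  [0, 0, -1, 0, 0, 0],
])

```text
clock: 11.28
tool_pos: [0.501, -0.0938, 0.1211]
orientation: [-179.6, 0.0, -85.7]
force: [0.3, -0.5, -0.7]
opening: 0.0199
gripper_force: 0.0
```

Request:
play_rows([
  [-2.0, 0, 0, 0, 0, 0],
  [-2.4, 0, 0, 0, 0, 0],
  [-2.4, 0, 0, 0, 0, 0],
  [-2.4, 0, 0, 0, 0, 0],
  [-2.4, 0, 0, 0, 0, 0],
  [-2.0, 0, 0, 0, 0, 0],
  [0, 0, 0, 0, 0, 0],
  [0, 0, 1.5, 0, 0, 0],
  [0, 0, 1.5, 0, 0, 0],
  [0, 0, 1.0, 0, 0, 0],
  [0, 0, 0, 0, 0, 0],
  [0, 0, 0, 0, 0, 0],
], grip=0)

```text
clock: 12.28
tool_pos: [0.4884, 0.0415, 0.0768]
orientation: [180.0, -0.0, -85.8]
force: [-0.1, 0.2, -0.0]
opening: 0.0004
gripper_force: 0.0
```

```bash
python3 - <<'E'
from h import *
for i in range(2):
  s=snap('side','p5')
  for t in['supply','foot_axis','press_pad','wedge','wedge_edge','wedge_lip']:
        print(t,[(np.round(x['position'],3),round(x['score'],2)) for x in spot_point('side',t)[:1]])
cv2.imwrite('pics/p5c.png',cv2.resize(s['frame'][120:270,160:340,::-1],(720,600),interpolation=cv2.INTER_CUBIC))
E
```

```text
supply [(array([ 0.548,  0.146, -0.005]), 0.98)]
foot_axis [(array([ 0.488,  0.047, -0.004]), 0.88)]
press_pad [(array([0.49 , 0.042, 0.053]), 0.92)]
wedge [(array([ 0.489, -0.004,  0.   ]), 0.9)]
wedge_edge [(array([ 0.481,  0.07 , -0.004]), 0.58)]
wedge_lip [(array([ 0.496, -0.073,  0.014]), 0.62)]
supply [(array([ 0.548,  0.146, -0.001]), 0.58)]
foot_axis [(array([ 0.49 ,  0.045, -0.002]), 0.66)]
press_pad []
wedge [(array([ 0.491, -0.002, -0.003]), 0.71)]
wedge_edge [(array([ 0.48 ,  0.069, -0.003]), 0.86)]
wedge_lip [(array([ 0.496, -0.075,  0.014]), 0.8)]
```

View pics/p5c.png

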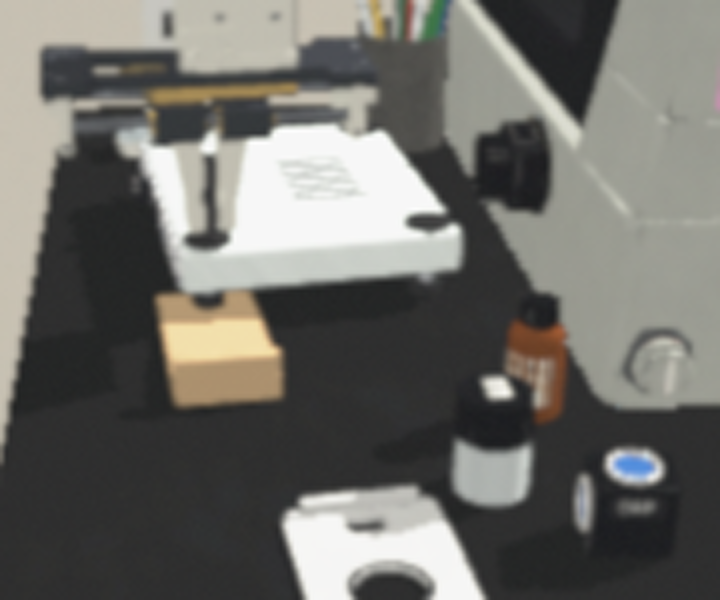

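The foot stands centred on the wedge at (207,298), and the closed fingertips are right above the pad at (207,240). I'll press down in steps.

Request:
play_rows([
  [0, 0, 0.2, 0, 0, 0],
  [0, 0, 0.2, 0, 0, 0],
  [0, 0, 0.1, 0, 0, 0],
  [0, 0, 0.1, 0, 0, 0],
  [0, 0, 0, 0, 0, 0],
  [0, 0, 0, 0, 0, 0],
])

```text
clock: 13.48
tool_pos: [0.4884, 0.0419, 0.0709]
orientation: [180.0, -0.0, -85.8]
force: [-0.4, 0.4, -0.3]
opening: 0.0005
gripper_force: 0.0
```

Request:
play_rows([
  [0, 0, 0.05, 0, 0, 0],
  [0, 0, 0.05, 0, 0, 0],
  [0, 0, 0, 0, 0, 0],
  [0, 0, 0, 0, 0, 0],
])

```text
clock: 13.82
tool_pos: [0.4885, 0.0419, 0.0703]
orientation: [-180.0, 0.0, -85.8]
force: [-1.1, 0.5, 3.1]
opening: 0.0007
gripper_force: 1.9
```

Request:
play_rows([
  [0, 0, 0.05, 0, 0, 0],
  [0, 0, 0, 0, 0, 0],
  [0, 0, 0, 0, 0, 0],
])

```text
clock: 14.07
tool_pos: [0.4885, 0.0419, 0.0702]
orientation: [-180.0, -0.0, -85.8]
force: [-4.1, 0.2, 9.8]
opening: 0.0003
gripper_force: 4.9
```

Request:
play_rows([
  [0, 0, 0, 0, 0, 0],
  [0, 0, 0, 0, 0, 0],
  [0, 0, 0, 0, 0, 0],
  [0, 0, 0, 0, 0, 0],
  [0, 0, 0, 0, 0, 0],
  [0, 0, 0, 0, 0, 0],
])

```text
clock: 14.57
tool_pos: [0.4885, 0.0419, 0.0702]
orientation: [-180.0, 0.0, -85.8]
force: [-2.8, 0.2, 9.6]
opening: 0.0007
gripper_force: 4.8
```

```bash
python3 - <<'E'
from h import *
for i in range(5):
  s=snap('side','p6'); o=get_obs(); print(np.round(o['force'],1),np.round(o['tool_pos'],4))
for t in['supply','foot_axis','press_pad','wedge','oil_bottle','objective_case']:
        print(t,[(np.round(x['position'],3),round(x['score'],2)) for x in spot_point('side',t)[:1]])
cv2.imwrite('pics/p6c.png',cv2.resize(s['frame'][120:270,160:340,::-1],(720,600),interpolation=cv2.INTER_CUBIC))
E
```

```text
[-3.5  0.3  9.7] [0.4885 0.0419 0.0702]
[-3.4  0.6  9.9] [0.4885 0.0419 0.0702]
[-3.7  0.2 10. ] [0.4885 0.0419 0.0702]
[-3.5  0.5 10.4] [0.4885 0.0419 0.0702]
[-3.9  0.5 10.3] [0.4885 0.0419 0.0702]
supply [(array([ 0.55 ,  0.144, -0.002]), 0.72)]
foot_axis [(array([ 0.488,  0.048, -0.002]), 0.82)]
press_pad [(array([0.49 , 0.044, 0.051]), 0.66)]
wedge [(array([ 0.492, -0.   ,  0.001]), 0.65)]
oil_bottle [(array([ 0.664, -0.096,  0.002]), 0.53)]
objective_case [(array([ 0.625, -0.167, -0.001]), 0.9)]
```

View pics/p6c.png

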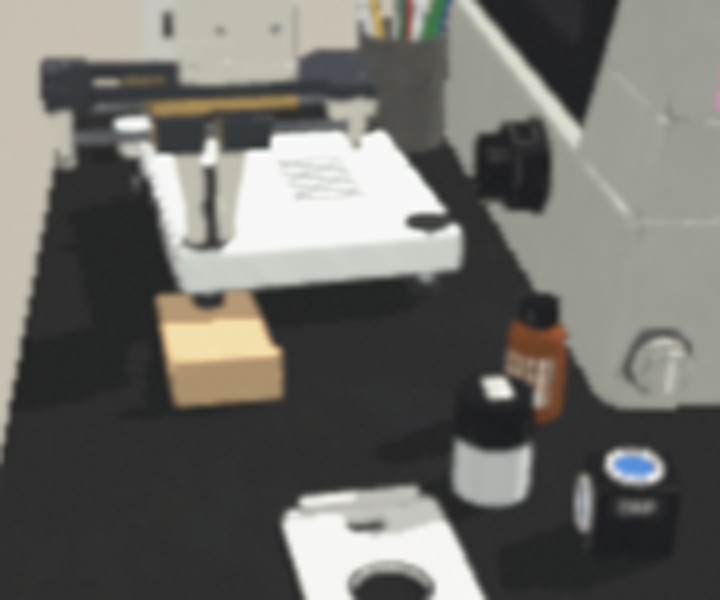

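The box sits still on the wedge and does not give under about 10 N. The pad top is at 51 mm, which means it's level, and the neighbours haven't moved. I'll ease off slightly and hand in.

Request:
play_rows([
  [0, 0, -0.015, 0, 0, 0],
  [0, 0, 0, 0, 0, 0],
  [0, 0, 0, 0, 0, 0],
  [0, 0, 0, 0, 0, 0],
  [0, 0, 0, 0, 0, 0],
  [0, 0, 0, 0, 0, 0],
])

```text
clock: 15.62
tool_pos: [0.4886, 0.0419, 0.0703]
orientation: [-180.0, 0.0, -85.8]
force: [-3.5, 0.4, 8.5]
opening: 0.0003
gripper_force: 4.1
```

```bash
python3 - <<'E'
from h import *
f=get_obs()['force']; print(f)
if 6<f[2]<11: print(close_job())
E
```

```text
[-3.48939595  0.44180361  8.54352042]
the job is handed in; nothing more can be done
None
```

I handed the job in, verdict not shown, with the wedge under the short foot, the box steady and level (pad top about 51 mm up), the fingers pressing the pad at about 8.5 N, the box shifted only about 3–5 mm, and the bottle and case unmoved (filter cube judged only from the picture).

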